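Open the filter compartment of a vacuum pump

ROBOT

A 6-joint arm with a two-finger parallel gripper is mounted at the origin on the work surface. World frame = base frame: x ahead of the robot, y to its left, z up, the work surface at z = 0. Lengths are in m, angles in rad, forces in N, time in s.
With the tool pointing down it reaches from about 0.375 to 0.975 m from the base axis. Payload 3.8 kg.
Tool frame: the origin (TCP) lies midway between the tips of the shut fingers; the grasp point (between the pads) lies 19 mm behind it; z points along the fingers, y is the direction in which the jaws open and shut (so a half turn about z gives the same grasp; the last joint's range is limited). The gripper opens to 85 mm and grips with 20 to 120 N. Pads are 22 mm wide; open, the fingers measure 114 mm over their backs; the gripper's body (76 mm by 85 mm) begins 54 mm behind the grasp point. The pads swing forward as they close: fully open they stand 13 mm farther back than shut.
Start: joints at [1.091, 0.264, 1.604, -0, 1.274, -0.037], TCP at [0.289, 0.61, 0.231] pointing down, gripper open.
Joint ranges: [-2.63, 2.63], [-0.94, 2.18], [0.31, 2.57], [-1.31, 4.45], [0, 2.66], [-2.55, 2.55]. Speed limits (rad/s): [2.57, 2.57, 3.14, 3.14, 3.14, 3.14].

INTERFACE

Orientations are given as a unit quaternion [w, x, y, z].
In Python, from cell import arm gives the robot as it stands. The module is installed in compiled form; this text tells all that it offers.
- The arm moves only by the tool send_rows, never from a script. Its argument "plan" is a list of rows, each a list of 7 numbers: the shift along the tool's x, y, z in m, then the turn, a rotation vector about the tool's x, y, z in degrees, then the opening, from 0 (shut) to 1 (fully open). A call has exactly 5 rows; each row is the pose to reach, as a shift and turn from the pose commanded when the call began, along the tool's axes at that moment; what a row does not reach only later rows make up. A row lasts 1/8 s, in which the tool goes at most 62.5 mm and 10.7 degrees, less where a joint would pass 70% of its speed; a pose out of reach is approached as far as the arm can. A call with a gripper value outside its range is refused whole. The fingers move at their own pace and stop on an object; "force" is the grip in N (left out, the last holds). Time passes only in rows, so rows that repeat a pose let the fingers close, or fill a call up. It gives the time, the measured TCP pose, the force and the opening at its end, in the units of the state.
- arm.observe(): the state, without advancing time (a new reading comes with each control period).
- arm.snapshot(name): name is "scene" or "top" or "wrist"; returns a dict with "pixels" (420x560x3 uint8, blue, green, red), "depth" (420x560 float32, m along the optical axis (not along the pixel's ray), 0 where there is no reading), "mtx" (3x3 intrinsics, pixels), "R" (3x3) and "t" (3): a world point X has camera coordinates R X + t. Camera axes: x right, y down, z forward; pixel columns grow to the right and rows downward; lengths in m; the calibration is good to about 2 mm. A picture is of the moment at which its call begins.
- arm.sign_off(): hands the job in, once; it reports no verdict.
The state is a dict: "t": time; "joints": joint angles; "joint_velocities": joint speeds; "tau": joint torques, N m; "tcp_pos": TCP position; "tool_rot": TCP orientation; "wrist_force": force on the tool from outside, world axes, zero at the start; "torque": the same for the moment, N m; "width": opening from 0.0 (shut) to 1.0 (fully open).
Only numpy, scipy, OpenCV 4.12 (cv2) and the standard library are available. Lean on these libraries where they do the work, as an engineer would, in place of code of your own. Each camera call takes 0.05 s, during which the arm holds its last target. There are 200 camera calls.

TASK

Open the filter compartment on top of the vacuum pump: press the ribbed snap tab in front of the cover all the way down, then push the released cover along its track, over the tab, until the filter opening is completely uncovered. Only press and push: do not lift or tip the cover, leave it lying flat in the track, and leave the bottle, the beaker and the jar standing where they are.

Things in the scene. Friction and masses are not known exactly. Their poses are not given: they have to be found in the camera images.
- pump: Vacuum pump, white box fixed to the bench, 170 mm (its x) by 330 mm (its y), flat deck 100 mm above the bench. Origin: centre of its underside, on the bench; z up; +y is the way the cover opens. A finned motor, 92 mm high, lies along its +x side out to x = 163 mm. A straight track for the cover runs along y on the deck; nothing on the deck is taller than the cover's ridge.
- opening (a point): Centre of the square filter opening (72 by 72 mm) in the deck, at deck height, at (0, -96, 100) mm in the pump's frame; its +y edge is at y = -60 mm. A paper filter disc lies in it. The cover hides it at the start.
- track_end (a point): Middle of the end stop's inner face, at deck height, at (0, 145, 100) mm in the pump's frame. The stop is 12 mm high. The track: two rails 4 mm high at x = +-46 mm that carry the cover, side guides 10 mm high with inner faces at x = +-54.5 mm, and at the other end (y = -145 mm) a wall 8 mm high.
- cover: Loose grey plastic plate, about 140 g, 104 (its x) by 96 (its y) by 6 mm, lying on the rails. Origin: centre of its underside, 104 mm above the bench; axes as the pump's. It starts at y = -92 to -88 mm in the pump's frame, its +y edge blocked by the tab. The opening is uncovered once its origin is beyond y = -12 mm; at the end stop it is at +97 mm. Released, it slides with a few newtons.
- ridge (a point): Middle of the top of the finger ridge on the cover, 22 mm above the cover's underside and 34 mm from the cover's centre towards -y (the side away from the tab). The ridge is 70 mm long (along x), 10 mm thick (along y) and rises 16 mm above the plate; push on its -y face, towards +y.
- tab (a joint): How far the snap tab is pressed down: 0 m out, 0.010 m fully in. It gives way at about 4 N and stays where it is left (no spring back). The cover passes over it from about 0.008 m.
- tab_top (a point): Centre of the top of the snap tab, a ribbed grey plastic pad 30 (pump's x) by 48 mm (pump's y) in the middle of the track, just beyond the cover's +y edge, at (0, -12) mm in the pump's frame. Out, its top is 112 mm above the bench (2 mm above the cover's plate); fully in, 102 mm. It moves straight down.
- bottle: Loose amber glass bottle, 54 mm across and 115 mm high, standing beside the pump on its -x side. Origin: centre of its underside.
- beaker: Loose empty glass beaker, 66 mm across and 85 mm high, standing beside the pump on its -x side. Origin: centre of its underside.
- jar: Loose white plastic jar, 48 mm across and 55 mm high, standing off the pump's +y end. Origin: centre of its underside.
There are look-alikes about, which are no part of the job. What is meant by the cover is not orange or purple, and is the smaller of those in its own colour.

How it is judged:
By the outcome, as a careful person would: the job done as asked, in the order asked, and still so for the second after the job is handed in, with the robot touching nothing.
It also fails if it takes over 43 s, if anything falls off the work surface, if the arm or the gripper's body presses on something with over 40 N, if the wrist force passes 120 N, or if a joint passes its speed limit or range.

## Working session

There is one attempt and no reset: what is moved stays moved. The work goes in short steps, Python scripts to look and compute and a tool call to move; the robot and the scene stay as the last step left them, time stands still between calls to the robot, and variables do not carry over. Pictures are saved under pics/ and viewed, about 8 in all and at most 12, crops included, and the job is handed in when it is done.

Besides the shell and the picture viewer there is one more tool, called after "Call:" as name(argument=value, ...), one argument or row to a line, values as JSON. send_rows: Moves the arm, as the interface text tells. Its arguments: {"type":"object","properties":{"plan":{"type":"array","items":{"type":"array","items":{"type":"number"}}},"force":{"type":"number"}},"required":["plan"]}

```bash
mkdir -p pics
cat > h.py <<'E'
import numpy as np, cv2
from cell import arm
def snap(n):
    s=arm.snapshot(n); np.savez('pics/%s.npz'%n,**s); return s
def load(n): return dict(np.load('pics/%s.npz'%n))
def pt(s,u,v,r=1):
    d=s['depth'][v-r:v+r+1,u-r:u+r+1]; d=np.median(d[d>0]); 
    return s['R'].T@(d*np.linalg.solve(s['mtx'],[u,v,1])-s['t'])
def plane(s,u,v,z):
    a=s['R'].T@np.linalg.solve(s['mtx'],[u,v,1]); c=-s['R'].T@s['t']
    return c+a*(z-c[2])/a[2]
def proj(s,X):
    c=s['mtx']@(s['R']@np.asarray(X)+s['t']); return c[:2]/c[2]
E
python3 - <<'E'
from h import *
for n in('scene','top'):
    s=snap(n); cv2.imwrite(f'pics/{n}0.png',s['pixels']); print(n,-s['R'].T@s['t'])
print(arm.observe())
E
```

```text
scene [1.10226053 0.48023411 0.88021958]
top [ 0.2379771  -0.06628999  1.1875379 ]
{'t': 0.1, 'joints': array([ 1.09108699e+00,  2.64707040e-01,  1.60527422e+00, -1.68688090e-05,
        1.27370646e+00, -3.68892885e-02]), 'joint_velocities': array([-0.0006068 , -0.00101467, -0.00274357, -0.00120284,  0.00089425,
        0.00017901]), 'tau': array([ 1.06017291e-03, -5.16705215e+01, -3.68589556e+01, -1.24017679e-04,
        6.12208751e-03, -4.65723826e-05]), 'tcp_pos': array([0.28891596, 0.60928959, 0.23004698]), 'tool_rot': array([-2.59783250e-04,  2.19602907e-01,  9.75588779e-01, -1.01484053e-03]), 'wrist_force': array([ 0.23135893, -0.4554961 , -0.01039911]), 'torque': array([ 0.01660688, -0.02492974,  0.04608754]), 'width': 1.0004677961108894}
```

View pics/top0.png

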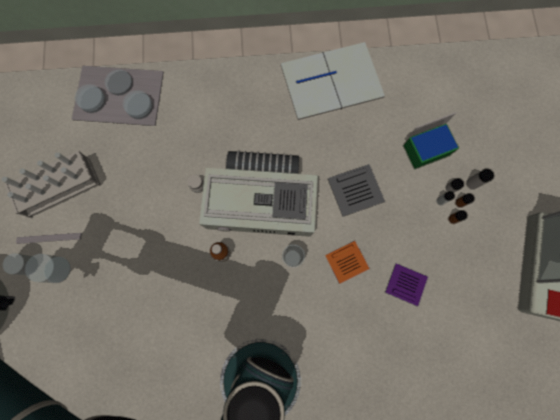

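View pics/scene0.png

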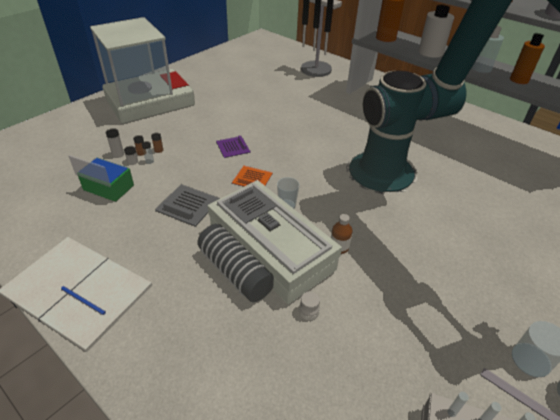

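Candidates for the cover (top view): the grey plate on the pump (290,200), a larger grey plate on the bench (356,189), an orange one (347,261) and a purple one (406,284). I choose the one on the pump; I'll check it in a close crop and measure it.

Run:
```python
from h import *
s=load('top'); im=s['pixels']
cv2.imwrite('pics/crop.png',cv2.resize(im[140:275,180:400],None,fx=3.6,fy=3.6,interpolation=cv2.INTER_CUBIC))
# deck from depth
H,W=im.shape[:2]; v,u=np.mgrid[:H,:W]
P=(np.linalg.inv(s['mtx'])@np.stack([u,v,0*u+1]).reshape(3,-1).astype(float))*s['depth'].ravel()
P=(s['R'].T@(P-s['t'][:,None])).T.reshape(H,W,3)
z=P[...,2]
for px in [(290,200),(263,199),(230,200),(350,180),(220,251),(293,254),(197,184)]: print(px,P[px[1],px[0]].round(3))
box=np.zeros((H,W),bool); box[150:245,190:330]=1
m=((z>.094)&(z<.125)&box).astype(np.uint8)
n,l,st,c=cv2.connectedComponentsWithStats(m); k=1+np.argmax(st[1:,4]); p=P[l==k][:,:2].astype(np.float32)
print('deck',cv2.minAreaRect(p))
hsv=cv2.cvtColor(im,cv2.COLOR_BGR2HSV)
g=((im.max(2)<125)&(l==k)).astype(np.uint8)
n,l2,st,c=cv2.connectedComponentsWithStats(g)
for i in range(1,n):
    if st[i,4]>60: print(st[i],c[i],cv2.minAreaRect(P[l2==i][:,:2].astype(np.float32)),np.median(z[l2==i]))
```

```text
(290, 200) [ 0.501 -0.122  0.109]
(263, 199) [ 0.509 -0.045  0.11 ]
(230, 200) [0.516 0.052 0.097]
(350, 180) [ 0.575 -0.321  0.012]
(220, 251) [0.369 0.086 0.104]
(293, 254) [ 0.355 -0.123  0.007]
(197, 184) [0.585 0.155 0.052]
deck ((0.5121368169784546, -0.03017956018447876), (0.3302794396877289, 0.17200201749801636), 81.70404052734375)
[ 206  177  105   44 1726] [278.46581692 198.52143685] ((0.5137945413589478, -0.031193643808364868), (0.29372960329055786, 0.11327559500932693), 81.732666015625) 0.10926370061170326
```

View pics/crop.png

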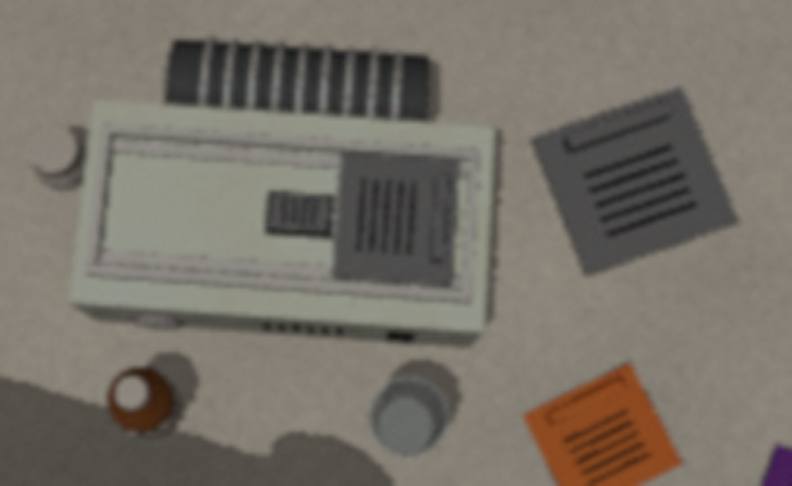

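The crop confirms the choice. The smaller grey cover, with its ridge at crop (440,215), lies in the track, and the ribbed tab is at (300,213). The depth-fitted deck is 330x172 mm at z≈0.10, which matches. The pump centre is (0.512,-0.030), with its +y axis at 81.7° and the tab at about (0.510,-0.042). I'm moving there with the gripper shut and its jaw axis along the pump's x.

Call:
send_rows(
  plan=[
    [-0.04,-0.04,0,0,0,6,0],
    [-0.08,-0.08,0,0,0,12,0],
    [-0.12,-0.12,0,0,0,18,0],
    [-0.16,-0.165,0,0,0,24,0],
    [-0.2,-0.205,0,0,0,30,0],
  ],
  force=40,
)

```text
t: 0.72
tcp_pos: [0.382, 0.3368, 0.2308]
tool_rot: [-0.0, 0.466, 0.885, -0.0]
wrist_force: [0.8, 0.6, 0.0]
width: -0.003
```

```bash
cat >> h.py <<'E'
from scipy.spatial.transform import Rotation as Ro
C=np.array([.512,-.030]); YAW=np.radians(81.7)
def P2W(x,y,z):
    c,s_=np.cos(YAW),np.sin(YAW); return np.array([C[0]+x*s_+y*c, C[1]-x*c+y*s_, z])
def need(X):
    o=arm.observe(); q=o['tool_rot']; R=Ro.from_quat([q[1],q[2],q[3],q[0]])
    c,s_=np.cos(YAW),np.sin(YAW)
    T=Ro.from_matrix(np.array([[-c,s_,0],[-s_,-c,0],[0,0,-1]]).T)  # tool x=-pump y, y=+pump x
    print('shift mm',(R.inv().apply(X-o['tcp_pos'])*1e3).round(1),'turn',(R.inv()*T).as_rotvec(degrees=True).round(2),'tcp',o['tcp_pos'].round(4),'F',o['wrist_force'].round(1),'w',round(o['width'],2),'t',o['t'])
E
python3 -c "
from h import *
need(P2W(0,-.012,.2))"
```

```text
Traceback (most recent call last):
  File "h.py", line 21, in need
    T=Ro.from_matrix(np.array([[-c,s_,0],[-s_,-c,0],[0,0,-1]]).T)  # tool x=-pump y, y=+pump x
  File "scipy/spatial/transform/_rotation.pyx", line 1143, in scipy.spatial.transform._rotation.Rotation.from_matrix
ValueError: Non-positive determinant (left-handed or null coordinate frame) in rotation matrix 0: [[-0.1443562  -0.98952579  0.        ]
 [ 0.98952579 -0.1443562   0.        ]
 [ 0.          0.         -1.        ]].
```

```bash
sed -i 's/np.array(\[\[-c,s_,0\],\[-s_,-c,0\],\[0,0,-1\]\]).T)  #.*/np.array([[c,s_,0],[s_,-c,0],[0,0,-1]]).T)  # tool x=pump y, y=pump x/' h.py
python3 -c "
from h import *
need(P2W(0,-.012,.2))"
```

```text
shift mm [-384.9 -108.4   31. ] turn [-3.000e-02  3.000e-02  4.275e+01] tcp [0.382  0.3368 0.2308] F [0.8 0.6 0. ] w -0.0 t 0.725
```

Call:
send_rows(
  plan=[
    [-0.055,-0.015,0.005,0,0,6.5,0],
    [-0.11,-0.031,0.01,0,0,13,0],
    [-0.165,-0.046,0.015,0,0,19.5,0],
    [-0.22,-0.062,0.02,0,0,26,0],
    [-0.275,-0.077,0.02,0,0,32.7,0],
  ],
)

```text
t: 1.35
tcp_pos: [0.4746, 0.0671, 0.2105]
tool_rot: [-0.0, 0.696, 0.718, -0.0]
wrist_force: [-0.4, 1.0, -0.2]
width: -0.002
```

```bash
python3 -c "
from h import *
need(P2W(0,-.012,.2))"
```

```text
shift mm [-110.    32.4   10.4] turn [-0.06  0.   10.01] tcp [0.4746 0.0671 0.2105] F [-0.4  1.  -0.2] w -0.0 t 1.35
```

Call:
send_rows(
  plan=[
    [-0.04,0.012,0.003,0,0,5,0],
    [-0.08,0.024,0.006,0,0,10,0],
    [-0.11,0.032,0.01,0,0,10,0],
    [-0.11,0.032,0.01,0,0,10,0],
    [-0.11,0.032,0.01,0,0,10,0],
  ],
)

```text
t: 1.98
tcp_pos: [0.5102, -0.0394, 0.2009]
tool_rot: [-0.001, 0.755, 0.655, -0.0]
wrist_force: [-0.7, 0.7, 0.4]
width: 0.004
```

Run:
```python
from h import *
need(P2W(0,-.012,.2))
for n in('wrist','top'):
    s=snap(n); cv2.imwrite(f'pics/{n}1.png',s['pixels'])
s=load('wrist'); im=s['pixels'].copy()
for x,y,z in [(0,-.012,.112),(0,-.09,.11),(0,-.124,.126),(-.052,-.042,.11),(.052,-.042,.11)]:
    p=proj(s,P2W(x,y,z)); print(p.round()); cv2.drawMarker(im,tuple(int(a) for a in p),(0,0,255),0,12,1)
cv2.imwrite('pics/wrist1.png',im)
```

```text
shift mm [-2.4  0.4  0.9] turn [-0.06 -0.03  0.21] tcp [ 0.5102 -0.0394  0.2009] F [-0.7  0.7  0.4] w 0.0 t 1.975
[279. 212.]
[279. 299.]
[279. 346.]
[214. 246.]
[343. 247.]
```

View pics/wrist1.png

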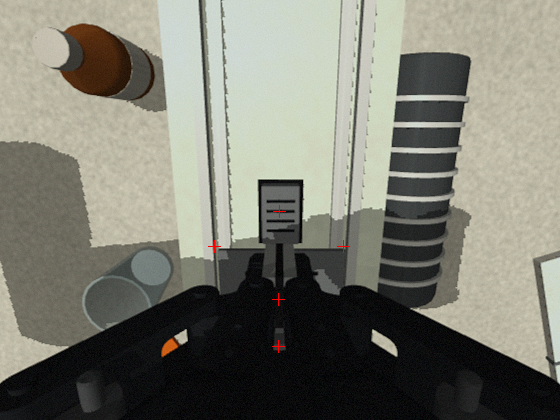

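The wrist view shows the tab centred at (280,211), against a prediction of (279,212), and the cover's front corners match within 2 px. The pump frame is good. I'm descending over the tab.

Call:
send_rows(
  plan=[
    [0,0,0.03,0,0,0,0],
    [0,0,0.06,0,0,0,0],
    [0,0,0.08,0,0,0,0],
    [0,0,0.085,0,0,0,0],
    [0,0,0.085,0,0,0,0],
  ],
)

```text
t: 2.7
tcp_pos: [0.5108, -0.0393, 0.1166]
tool_rot: [0.0, 0.755, 0.656, 0.0]
wrist_force: [-0.7, 0.2, 0.9]
width: -0.002
```

Call:
send_rows(
  plan=[
    [0,0,0.002,0,0,0,0],
    [0,0,0.004,0,0,0,0],
    [0,0,0.006,0,0,0,0],
    [0,0,0.008,0,0,0,0],
    [0,0,0.008,0,0,0,0],
  ],
)

```text
t: 3.32
tcp_pos: [0.5111, -0.04, 0.1086]
tool_rot: [0.0, 0.755, 0.656, 0.0]
wrist_force: [-0.8, 0.1, 3.0]
width: 0.002
```

Contact at about 3 N; I'm pressing on in small steps.

Call:
send_rows(
  plan=[
    [0,0,0.001,0,0,0,0],
    [0,0,0.002,0,0,0,0],
    [0,0,0.003,0,0,0,0],
    [0,0,0.004,0,0,0,0],
    [0,0,0.005,0,0,0,0],
  ],
)

```text
t: 3.95
tcp_pos: [0.5111, -0.04, 0.1034]
tool_rot: [0.0, 0.755, 0.656, 0.0]
wrist_force: [0.6, -0.7, 3.6]
width: -0.002
```

Call:
send_rows(
  plan=[
    [0,0,0.0005,0,0,0,0],
    [0,0,0.001,0,0,0,0],
    [0,0,0.0015,0,0,0,0],
    [0,0,0.002,0,0,0,0],
    [0,0,0.002,0,0,0,0],
  ],
)

```text
t: 4.58
tcp_pos: [0.5111, -0.04, 0.102]
tool_rot: [0.0, 0.755, 0.656, 0.0]
wrist_force: [-0.0, -0.2, 7.4]
width: 0.003
```

Call:
send_rows(
  plan=[
    [0,0,0.0003,0,0,0,0],
    [0,0,0.0006,0,0,0,0],
    [0,0,0.0008,0,0,0,0],
    [0,0,0.0008,0,0,0,0],
    [0,0,0.0008,0,0,0,0],
  ],
)

```text
t: 5.2
tcp_pos: [0.5111, -0.04, 0.1019]
tool_rot: [0.0, 0.755, 0.656, 0.0]
wrist_force: [-2.0, 0.5, 11.8]
width: -0.0
```

The tab has bottomed out: TCP at 0.102 and the force is rising to 12 N. I'm retracting and going behind the ridge.

Call:
send_rows(
  plan=[
    [0,0,-0.03,0,0,0,0],
    [0,0,-0.065,0,0,0,0],
    [-0.05,0,-0.065,0,0,0,0],
    [-0.1,0,-0.065,0,0,0,0],
    [-0.15,0,-0.065,0,0,0,0],
  ],
)

```text
t: 5.82
tcp_pos: [0.488, -0.189, 0.1643]
tool_rot: [-0.001, 0.755, 0.656, -0.001]
wrist_force: [0.9, 0.3, -0.1]
width: 0.001
```

Call:
send_rows(
  plan=[
    [-0.02,0,0,0,0,0,0],
    [-0.02,0,0,0,0,0,0],
    [-0.02,0,0,0,0,0,0],
    [-0.02,0,0,0,0,0,0],
    [-0.02,0,0,0,0,0,0],
  ],
)

```text
t: 6.45
tcp_pos: [0.487, -0.2072, 0.1655]
tool_rot: [-0.0, 0.755, 0.656, 0.0]
wrist_force: [0.2, -0.6, 0.4]
width: -0.0
```

Run:
```python
from h import *
need(P2W(0,-.155,.115))
s=snap('wrist'); im=s['pixels'].copy()
for x,y,z in [(0,-.012,.102),(0,-.119,.126),(-.052,-.042,.11),(.035,-.129,.126),(-.035,-.129,.126)]:
    p=proj(s,P2W(x,y,z)); cv2.drawMarker(im,tuple(int(a) for a in p),(0,0,255),0,12,1)
cv2.imwrite('pics/wrist2.png',im)
d=[(pt(s,int(p[0]),int(p[1]),2)[2]) for p in [proj(s,P2W(a,b,.102)) for a,b in((0,-.012),(0,0),(.025,-.012),(-.025,-.012))]]
print('tab z x2, deck z x2',np.round(d,4))
```

```text
shift mm [24.  -0.7 50.5] turn [-0.   -0.01  0.32] tcp [ 0.487  -0.2072  0.1655] F [ 0.2 -0.6  0.4] w -0.0 t 6.45
tab z x2, deck z x2 [0.2108 0.1587 0.2229 0.222 ]
```

View pics/wrist2.png

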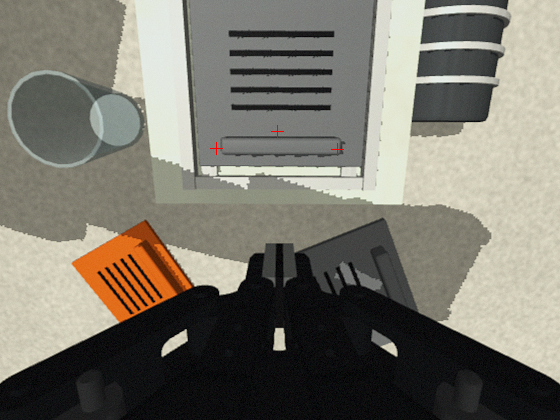

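The wrist view shows the ridge at rows 138–155, columns 221–342. Its -y face is about 3 mm nearer than predicted, and the gap behind it is clear. The tab is out of view here. I'm going down behind the ridge.

Call:
send_rows(
  plan=[
    [0,0.001,0.02,0,0,0,0],
    [0,0.002,0.04,0,0,0,0],
    [0,0.002,0.051,0,0,0,0],
    [0.005,0.002,0.051,0,0,0,0],
    [0.01,0.002,0.051,0,0,0,0],
  ],
)

```text
t: 7.12
tcp_pos: [0.4908, -0.1984, 0.1152]
tool_rot: [0.0, 0.755, 0.656, 0.0]
wrist_force: [-0.2, 0.1, 0.4]
width: -0.003
```

Call:
send_rows(
  plan=[
    [0.005,0,0,0,0,0,0],
    [0.01,0,0,0,0,0,0],
    [0.015,0,0,0,0,0,0],
    [0.02,0,0,0,0,0,0],
    [0.025,0,0,0,0,0,0],
  ],
)

```text
t: 7.75
tcp_pos: [0.4937, -0.1735, 0.1145]
tool_rot: [-0.0, 0.755, 0.656, -0.0]
wrist_force: [-0.1, 0.2, 0.9]
width: 0.001
```

Call:
send_rows(
  plan=[
    [0.004,0,0,0,0,0,0],
    [0.008,0,0,0,0,0,0],
    [0.012,0,0,0,0,0,0],
    [0.016,0,0,0,0,0,0],
    [0.02,0,0,0,0,0,0],
  ],
)

```text
t: 8.38
tcp_pos: [0.4965, -0.1538, 0.1144]
tool_rot: [-0.0, 0.755, 0.656, -0.0]
wrist_force: [-0.4, -1.2, -0.8]
width: -0.0
```

Call:
send_rows(
  plan=[
    [0.005,0,0,0,0,0,0],
    [0.01,0,0,0,0,0,0],
    [0.015,0,0,0,0,0,0],
    [0.02,0,0,0,0,0,0],
    [0.025,0,0,0,0,0,0],
  ],
)

```text
t: 9.0
tcp_pos: [0.5, -0.1289, 0.1145]
tool_rot: [-0.0, 0.755, 0.656, -0.0]
wrist_force: [0.1, 0.6, -0.3]
width: 0.001
```

Run:
```python
from h import *
need(P2W(0,-.04,.1145))
s=snap('wrist'); cv2.imwrite('pics/wrist3.png',s['pixels'])
```

```text
shift mm [59.6 -2.2 -0. ] turn [-0.   -0.    0.23] tcp [ 0.5    -0.1289  0.1145] F [ 0.1  0.6 -0.3] w 0.0 t 9.0
```

View pics/wrist3.png

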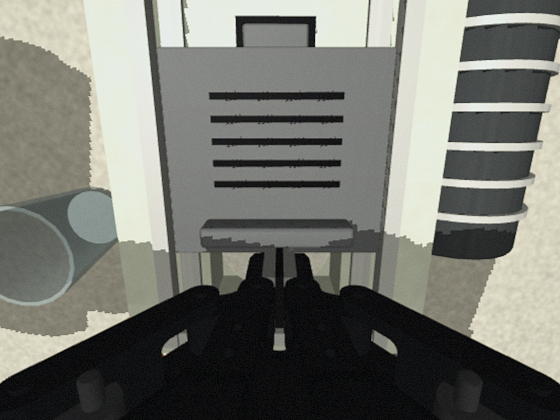

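The cover is sliding flat over the pressed tab: its front edge (row 47) already covers part of the tab (rows 16–47). I'm continuing.

Call:
send_rows(
  plan=[
    [0.006,0,0,0,0,0,0],
    [0.012,0,0,0,0,0,0],
    [0.018,0,0,0,0,0,0],
    [0.024,0,0,0,0,0,0],
    [0.03,0,0,0,0,0,0],
  ],
)

```text
t: 9.68
tcp_pos: [0.5043, -0.0992, 0.1145]
tool_rot: [0.0, 0.755, 0.656, -0.0]
wrist_force: [0.8, -1.4, 0.3]
width: 0.001
```

Call:
send_rows(
  plan=[
    [0.006,0,0,0,0,0,0],
    [0.012,0,0,0,0,0,0],
    [0.018,0,0,0,0,0,0],
    [0.024,0,0,0,0,0,0],
    [0.03,0,0,0,0,0,0],
  ],
)

```text
t: 10.3
tcp_pos: [0.5085, -0.0695, 0.1145]
tool_rot: [0.0, 0.755, 0.656, -0.0]
wrist_force: [-0.4, -0.1, 0.8]
width: 0.001
```

Call:
send_rows(
  plan=[
    [0.006,0,0,0,0,0,0],
    [0.012,0,0,0,0,0,0],
    [0.018,0,0,0,0,0,0],
    [0.022,0,0,0,0,0,0],
    [0.025,0,0,0,0,0,0],
  ],
)

```text
t: 10.92
tcp_pos: [0.512, -0.0449, 0.1145]
tool_rot: [0.0, 0.755, 0.656, -0.0]
wrist_force: [0.2, -0.9, 1.2]
width: -0.003
```

Call:
send_rows(
  plan=[
    [-0.01,0,0,0,0,0,0],
    [-0.02,0,0,0,0,0,0],
    [-0.025,0,-0.04,0,0,0,0],
    [-0.025,0,-0.08,0,0,0,0],
    [-0.025,0,-0.12,0,0,0,0],
  ],
)

```text
t: 11.55
tcp_pos: [0.508, -0.0708, 0.2355]
tool_rot: [-0.0, 0.755, 0.655, -0.0]
wrist_force: [0.0, 0.1, -0.1]
width: -0.001
```

Run:
```python
from h import *
need(P2W(0,-.04,.1145))
w=snap('wrist'); s=snap('scene')
c=cv2.resize(s['pixels'][150:330,150:400],(560,403))
cv2.imwrite('pics/end.png',np.hstack([cv2.resize(w['pixels'],(400,300)),cv2.resize(c,(400,300))]))
```

```text
shift mm [  1.   -1.9 121. ] turn [-0.02 -0.    0.17] tcp [ 0.508  -0.0708  0.2355] F [ 0.   0.1 -0.1] w -0.0 t 11.55
```

View pics/end.png

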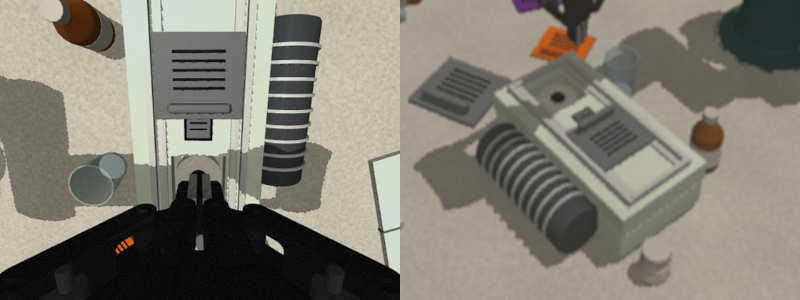

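The opening is clear, with the cover flat in the track beyond it and the bottle, beaker and jar standing. One numeric check, then I hand in.

Run:
```python
from h import *
w=load('wrist')
f=400/560
for n,(a,b) in dict(backL=(157,118),backR=(242,118)).items():
    p=plane(w,a/f,b/f,.11)[:2]-C; c,s=np.cos(YAW),np.sin(YAW)
    print(n,'pump xy mm',(1e3*np.array([p[0]*s-p[1]*c,p[0]*c+p[1]*s])).round(1))
for n,(a,b) in dict(plateFL=(163,42),plateFR=(235,42),plateBL=(163,98),plateBR=(236,98),tab=(198,132)).items(): print(n,pt(w,int(a/f),int(b/f),2)[2].round(4))
t0=load('top')['pixels']; t1=snap('top')['pixels']
for n,(u,v) in dict(bottle=(220,251),beaker=(293,254),jar=(197,184)).items():
    print(n,'change',np.abs(t1[v-9:v+10,u-9:u+10].astype(int)-t0[v-9:v+10,u-9:u+10]).mean().round(1))
arm.sign_off()
```

```text
backL pump xy mm [-48.6 -12.6]
backR pump xy mm [ 53.8 -12.4]
plateFL 0.1099
plateFR 0.1095
plateBL 0.1095
plateBR 0.1099
tab 0.1014
bottle change 6.8
beaker change 7.3
jar change 2.8
the job is handed in; nothing more can be done
```

The filter opening is fully uncovered and the job is handed in, at about 12 s on the robot's clock against the 43 s limit. I pressed the snap tab down to its stop, then pushed the cover by its ridge along the track and over the tab. I then backed the gripper off, so it touches nothing.

- **Tab:** the press ended at 102 mm with the force rising to about 12 N. Afterwards the camera depth read its top at 101.4 mm; fully in is 102 mm.
- **Cover:** its back edge is at y ≈ -12 mm in the pump's frame, so its origin is at about +35 mm, well past the -12 mm needed. Four points on the plate read 109.5 to 109.9 mm high, so it lies flat.
- **Bottle, beaker and jar:** the last picture shows all three standing, and no contact with them showed in the forces. I compared image patches rather than measuring their positions. The small changes (3 to 7 grey levels) I put down to the arm's moving shadow, but I did not check that separately.
- **Small disagreement:** the cover's measured x is about 2.5 mm off the pump's centreline. I take this as a small error in my estimate of the pump's pose, since the guides hold the cover.

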